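# Angle a carried spare column past a post into its parking bay

## Robot

A 6-joint arm with a two-finger parallel gripper is mounted at the origin on a cart in front of the work surface, level with it; the furniture and walls round the work are solid. World frame = base frame: x ahead of the robot, y to its left, z up, the work surface at z = 0. Lengths are in mm, angles in degrees, forces in N, time in s.
With the tool pointing down it reaches from about 300 to 850 mm from the base axis. Payload 4.2 kg.
Tool frame: the origin (TCP) lies midway between the tips of the shut fingers; the grasp point (between the pads) lies 19 mm behind it; z points along the fingers, y is the line along which they close (so a half turn about z gives the same grasp; the last joint's range is limited). The gripper opens to 91 mm and grips with 3 to 60 N. Pads are 32 mm wide; open, the fingers measure 118 mm over their backs; the gripper's body (76 mm by 178 mm) begins 60 mm behind the grasp point.
Start: joints at [-65.203, 18.312, 89.639, -0, 72.044, -1.146], TCP at [251.559, -517.07, 213.976] pointing down, gripper open.
Joint ranges: [-177.97, 177.97], [-48.28, 115.42], [12.27, 149.76], [-77.06, 257.06], [2.81, 150.46], [-146.56, 146.56]. Speed limits (degrees/s): [147.25, 147.25, 180, 180, 180, 180].

## Interface

Orientations are given as [roll, pitch, yaw] about the fixed x, y, z axes, in that order (R = Rz(yaw) Ry(pitch) Rx(roll)).
In Python, from workcell import env gives the robot as it stands.
- The arm moves only by the shell command python3 -m jog 'ROWS' [FORCE]. ROWS is a JSON object of lists of equal length, an entry for each row: "jaw": the finger opening in mm, from 0 to 91.2; "slide": the shift along the tool's x, y, z in units of 30 mm (1.0 is 30 mm), a list of three; "spin": the turn about the tool's z in units of 8 degrees (1.0 is 8 degrees). In form: {"jaw": [jaw, ...], "slide": [[dx, dy, dz], ...], "spin": [spin, ...]}. A call has 1 to 10 rows; each row shifts and turns the commanded pose from where the row before left it, along the tool's axes as they then stand; what a row does not reach is not made up. A row lasts 1/10 s, in which the tool goes at most 50 mm and 8.59 degrees, less where a joint would pass 70% of its speed; a pose out of reach is approached as far as the arm can. A call is refused whole if a number of a shift passes 1 or a number of a turn 1, either way. A call with a gripper value outside its range is refused whole. The fingers move at their own pace and stop on an object; FORCE is the grip in N (left out, the last holds). Time passes only in rows, so rows that do not move let the fingers close. It gives the time, the measured TCP pose, the force, the opening and the grip force at its end, in the units of the state.
- env.state(): the state, without advancing time (a new reading comes with each control period).
- env.grab_frame(name): name is "scene" or "top"; returns the picture (480x640x3 uint8, red, green, blue); there is no depth.
- env.camera_model(name): a dict with "fx", "fy", "cx", "cy" (pixels), "D" ([k1, k2, p1, p2, k3] as OpenCV has them; the pictures are not rectified), "camera_from_world" (4x4, takes a point from world to camera coordinates). Camera axes: x right, y up, looking along -z (the intrinsics and any distortion apply to the point x, -y, -z); pixel columns grow to the right and rows downward; lengths in mm; the calibration is good to about 2 mm. A picture is of the moment at which its call begins. camera_model takes no time and is no camera call.
- env.job_done(): hands the job in; it is judged then, once.
The state is a dict: "time_s": time; "qpos": joint angles; "qvel": joint speeds; "effort": joint torques, N m; "ee_pos": TCP position; "ee_rot": TCP orientation; "force": force on the tool from outside, world axes, zero at the start; "torque": the same for the moment, N m; "gripper_width": finger opening in mm; "gripper_force": force on a finger pad.
Only numpy, scipy, OpenCV 4.12 (cv2) and the standard library are available. Lean on these libraries where they do the work, as an engineer would, in place of code of your own. Each camera call takes 0.05 s, during which the arm holds its last target. There are 200 camera calls.

## Task

Push the blue carrier with the spare column in it along the worktop into its aluminium parking bay, by pushing only: nudge one end of it into the bay first, while the other end is still well out in front, then swing that other end in past the upright post until the carrier lies flush along the bay's back wall. Keep it flat on the worktop all the way - do not pick it up - leave the jars, beaker, bottle, tape and timer where they stand, and draw the hand clear at the end.

Things in the scene. Friction and masses are not known exactly. Their poses are not given: they have to be found in the camera images.
- carrier: blue plastic channel 292 mm long, 34 mm wide, 24 mm high, with upright flat flanks and ends, loose; a thin steel column with one red and one green tip is fixed in it; about 0.4 kg in all. Origin at the middle of its underside; own y axis along its length. Pushed squarely on a flank s off the middle it turns about a point some (0.008 m2)/s beyond the middle
- end_a (a point): middle of the end face at the carrier's own -y end, the end that starts nearer the robot; 146 mm from the carrier's middle, 12 mm above the worktop
- end_b (a point): the same for its +y end, which starts farther from the robot
- bay: parking bay, fixed: aluminium U, walls 25 mm high, 8 mm thick, thin grey liner (no step). Origin on the worktop at the middle of the back wall's inner face; x along the back wall (roughly away from the robot), y straight out of the open mouth (roughly to the robot's left). Inner x -170 to +170 mm; side walls y 0 to 70 mm; outside them flanges 14 mm wide, 3 mm high. Carrier home: axis at y 17 mm
- post: upright round steel post with an orange band, fixed, 18 mm diameter (21 mm at the lowest 5 mm), 45 mm high, in front of the bay's mouth, near x 105 mm, y 198 mm of the bay's axes (varies some 10 mm). Origin at the centre of its foot
- syringe_filter_jar: white jar with a green lid, 62 mm across, 89 mm high; loose, a bystander to leave alone; origin at the centre of its underside
- beaker_b: clear open beaker, 72 mm across, 85 mm high; loose, a bystander to leave alone; origin at the centre of its underside
- bottle_amber: small bottle with a blue cap, 56 mm across, 104 mm high; loose, a bystander to leave alone; origin at the centre of its underside
- jar_ferrules: white jar with a red lid, 46 mm across, 64 mm high; loose, a bystander to leave alone; origin at the centre of its underside
- tape_roll: roll of tan tape lying flat, 62 mm across, 19 mm high; loose, a bystander to leave alone; origin at the centre of its underside
- timer: white kitchen timer standing upright, 19 x 62 x 62 mm; loose, a bystander to leave alone; origin at the centre of its underside

How it is judged:
By the outcome, as a careful person would: the job done as asked, in the order asked, and still so for the second after the job is handed in, with the robot touching nothing.
It also fails if it takes over 64 s, if anything falls off the work surface, if the arm or the gripper's body presses on something with over 40 N, if the wrist force passes 120 N, or if a joint passes its speed limit or range.

## Working session

There is one attempt and no reset: what is moved stays moved. The work goes in short steps, Python scripts to look and compute and a shell command to move; the robot and the scene stay as the last step left them, time stands still between calls to the robot, and variables do not carry over. Pictures are saved under pics/ and viewed, at most 12 in all, crops included, and the job is handed in when it is done.

```bash
mkdir -p pics; ls; python3 - <<'E'
from workcell import env
import cv2
for n in("top","scene"):
    im=env.grab_frame(n); cv2.imwrite(f"pics/{n}0.png",im[:,:,::-1])
    m=env.camera_model(n); print(n,m)
s=env.state();print(s['ee_pos'],s['ee_rot'],s['time_s'])
E
```

```text
pics
top {'fx': 548.7220403930645, 'fy': 548.7220403930645, 'cx': 322.86573060860786, 'cy': 238.34926734046527, 'D': array([-0.05462638,  0.        ,  0.        ,  0.        ,  0.        ]), 'camera_from_world': array([[ 9.02091877e-03, -9.99945715e-01, -5.21444901e-03,
         8.69413624e+01],
       [ 9.84030578e-01,  7.95004838e-03,  1.77821874e-01,
        -6.17783551e+02],
       [-1.77770766e-01, -6.73529395e-03,  9.84048876e-01,
        -1.09921300e+03],
       [ 0.00000000e+00,  0.00000000e+00,  0.00000000e+00,
         1.00000000e+00]])}
scene {'fx': 447.6608477616033, 'fy': 447.6608477616033, 'cx': 318.60960055379854, 'cy': 238.44350385298725, 'D': array([-0.09567839,  0.        ,  0.        ,  0.        ,  0.        ]), 'camera_from_world': array([[-7.07512205e-01, -7.06692685e-01, -3.45380827e-03,
         4.88692781e+02],
       [ 3.71640225e-01, -3.76219184e-01,  8.48730033e-01,
        -2.34072114e+02],
       [-6.01090695e-01,  5.99203283e-01,  5.28815093e-01,
        -6.52520949e+02],
       [ 0.00000000e+00,  0.00000000e+00,  0.00000000e+00,
         1.00000000e+00]])}
[ 251.3724068  -516.63262764  213.20312661] [-1.79907786e+02 -5.70103092e-04  2.59461220e+01] 0.1
```

View pics/top0.png

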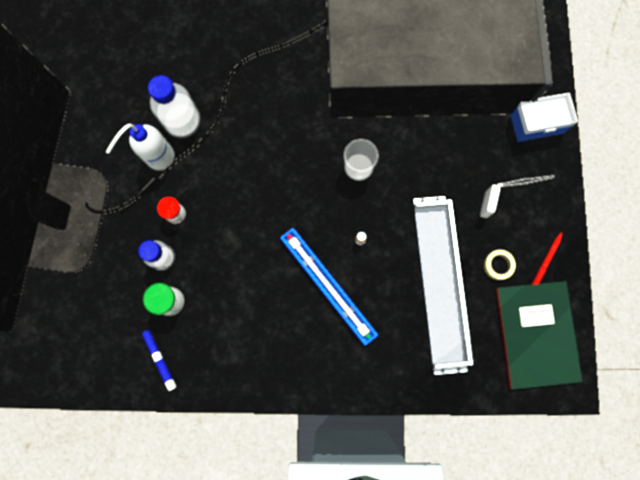

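View pics/scene0.png

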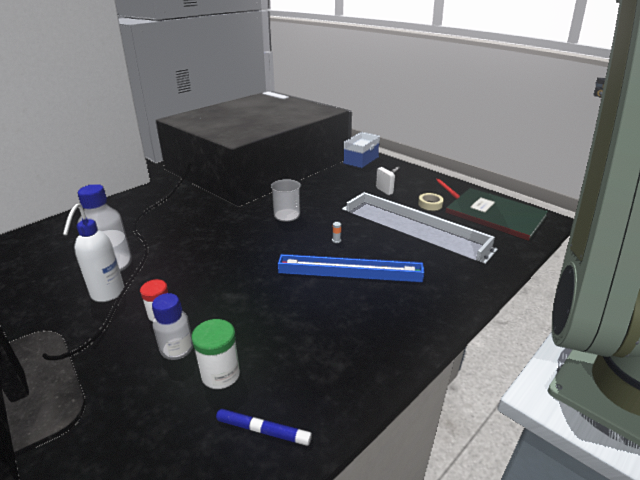

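The top view shows the carrier from about (288,233) to (370,340), the post at about (361,239), the bay from (432,200) to (452,370) and the beaker at (360,160). I'll enlarge this area.

```bash
cat > h.py <<'E'
import numpy as np, cv2
from workcell import env
def ray(n,pts,z):
    m=env.camera_model(n);K=np.array([[m['fx'],0,m['cx']],[0,m['fy'],m['cy']],[0,0,1]])
    u=cv2.undistortPoints(np.array(pts,float).reshape(-1,1,2),K,m['D']).reshape(-1,2)
    T=m['camera_from_world'];R=T[:3,:3];c=-R.T@T[:3,3]
    d=np.c_[u[:,0],-u[:,1],-np.ones(len(u))]@R
    z=np.broadcast_to(z,len(u))
    return c+d*((z-c[2])/d[:,2])[:,None]
def proj(n,P):
    m=env.camera_model(n);K=np.array([[m['fx'],0,m['cx']],[0,m['fy'],m['cy']],[0,0,1]])
    T=m['camera_from_world'];p=np.atleast_2d(P)@T[:3,:3].T+T[:3,3]
    return cv2.projectPoints(p*[1,-1,-1],np.zeros(3),np.zeros(3),K,m['D'])[0].reshape(-1,2)
def crop(n,x0,y0,x1,y1,s,f):
    im=env.grab_frame(n)[:,:,::-1];cv2.imwrite(f,cv2.resize(im[y0:y1,x0:x1],None,fx=s,fy=s,interpolation=cv2.INTER_CUBIC));return im
def carrier(im=None):
    """fit rectangle to blue top (rows/cols region), returns middle, end_a, end_b, on world"""
    if im is None: im=env.grab_frame("top")[:,:,::-1]
    h=cv2.cvtColor(np.ascontiguousarray(im),cv2.COLOR_BGR2HSV)
    m=cv2.inRange(h,(95,130,90),(125,255,255)); m[:,:200]=0; m[:190]=0; m[:,475:]=0
    m=cv2.morphologyEx(m,cv2.MORPH_CLOSE,np.ones((7,7)))
    k,l,st,_=cv2.connectedComponentsWithStats(m);i=1+np.argmax(st[1:,4])
    ys,xs=np.where(l==i)
    w=ray("top",np.c_[xs,ys],24.)[:,:2]
    (c,(a,b),t)=cv2.minAreaRect(w.astype(np.float32))
    q=cv2.boxPoints((c,(a,b),t));e=[(q[i]+q[(i+1)%4])/2 for i in range(4)]
    L=[np.linalg.norm(e[0]-e[2]),np.linalg.norm(e[1]-e[3])]
    p=(e[0],e[2]) if L[0]>L[1] else (e[1],e[3])
    p=sorted(p,key=lambda v:v[0])
    return np.array(c),p[0],p[1],sorted(L)
E
python3 - <<'E'
from h import *
im=crop("top",270,140,480,390,2.4,"pics/c1.png")
print(carrier(im)); s=env.state(); print(s['force'])
E
```

```text
(array([521.5803833 ,  80.62895966]), array([405.58942 , -12.391396], dtype=float32), array([637.57135, 173.64932], dtype=float32), [np.float32(40.282795), np.float32(297.3664)])
[-0.62897105  0.92659615 -0.16118103]
```

View pics/c1.png

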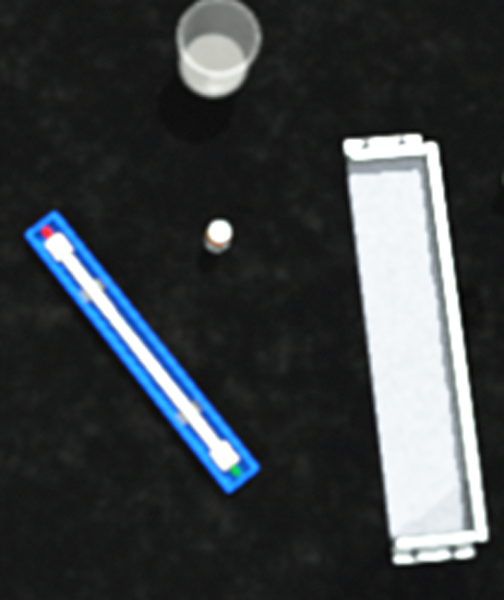

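```bash
python3 - <<'E'
from h import *
f=lambda L:[(270+a/2.4,140+b/2.4) for a,b in L]
w=ray("top",f([(427,155),(474,529),(348,160),(395,540)]),25);print(w.round(1));
print(np.linalg.norm(w[0]-w[1]),np.linalg.norm(w[0]-w[2]),np.linalg.norm(w[1]-w[3]))
w0=ray("top",f([(416,170),(466,528),(350,172),(392,537)]),0);print(w0.round(1))
print(ray("top",f([(219,231)]),45),ray("top",f([(218,247)]),0))
print(ray("top",f([(213,80)]),0))
# scene check
ang=np.arctan2(*(w[0]-w[1])[[1,0]]);print(np.degrees(ang))
E
```

```text
[[ 699.9 -180.7   25. ]
 [ 366.  -211.9   25. ]
 [ 694.5 -108.3   25. ]
 [ 356.4 -142.7   25. ]]
335.3639774785402 72.57507516916992 69.8891406412209
[[ 691.6 -175.6    0. ]
 [ 365.8 -211.1    0. ]
 [ 689.2 -114.1    0. ]
 [ 357.8 -144.9    0. ]]
[[624.12481379  10.75461138  45.        ]] [[617.50815489   8.83277098   0.        ]]
[[776.84840409  12.9475631    0.        ]]
5.340061052014901
```

```bash
cat >> h.py <<'E'
BO=np.array([533.,-196.]);BA=np.radians(5.4)
def b2w(p,z=None):
    p=np.atleast_2d(p);c,s=np.cos(BA),np.sin(BA)
    return BO+p@np.array([[c,s],[-s,c]])
def w2b(p):
    c,s=np.cos(BA),np.sin(BA);return (np.atleast_2d(p)-BO)@np.array([[c,-s],[s,c]])
def overlay(f,n="top",x0=270,y0=140,x1=480,y1=390,s=2.4):
    im=env.grab_frame(n)[:,:,::-1];o=cv2.resize(im[y0:y1,x0:x1],None,fx=s,fy=s,interpolation=cv2.INTER_CUBIC)
    c,a,b,L=carrier(im) if n=="top" else (None,)*4
    def pl(P,z,col,cl=False):
        q=((proj(n,np.c_[P,np.full(len(P),z)])-[x0-.5,y0-.5])*s-.5).round().astype(np.int32)
        cv2.polylines(o,[q],cl,col,1,cv2.LINE_AA)
    pl(b2w([(-170,70),(-170,0),(170,0),(170,70)]),25,(0,0,255))
    pl(b2w([(-178,70),(-178,-8),(178,-8),(178,70)]),25,(0,0,255))
    pl(b2w([(-170,70),(-170,0),(170,0),(170,70)]),0,(0,200,0))
    if c is not None:
        u=(b-a)/np.linalg.norm(b-a);v=np.array([-u[1],u[0]])
        pl(np.array([c+146*i*u+17*j*v for i,j in((1,1),(1,-1),(-1,-1),(-1,1))]),24,(0,255,255),True)
    cv2.imwrite(f,o)
    return c
def rep():
    c,a,b,L=carrier();u=(b-a)/np.linalg.norm(b-a)
    A,B,C=w2b([c-146*u,c+146*u,c]).round(1)
    print("carrier c",c.round(1),"th_w",round(np.degrees(np.arctan2(u[1],u[0])),1),"bay: A",A,"B",B,"size",np.round(L,1))
def go(x,y,yaw=None,z=None):
    s=env.state();p=s['ee_pos'];r=s['ee_rot']
    Y=np.radians(r[2]);d=np.array([x-p[0],y-p[1]])
    print("tcp",p.round(1),"yaw",round(r[2],1),"F",s['force'].round(1),"t",s['time_s'],"w",round(s['gripper_width'],1))
    if yaw is not None: print("spin total",round((r[2]-yaw)/8,2))
    for nm,q in (("now",Y),("at yaw",np.radians(yaw) if yaw is not None else Y)):
        print(nm,"slide x,y total (units)",(np.array([d@[np.cos(q),np.sin(q)],d@[np.sin(q),-np.cos(q)]])/30).round(2))
    if z is not None: print("z units",round((p[2]-z)/30,2))
E
python3 - <<'E'
from h import *
overlay("pics/o1.png"); rep(); go(418,66,128.7,8)
E
```

```text
carrier c [521.6  80.6] th_w 38.7 bay: A [-107.3  196.3] B [136.7 356.7] size [ 40.3 297.4]
tcp [ 251.4 -516.9  213.6] yaw 25.9 F [-0.5 -0.5 -0.8] t 0.25 w 91.2
spin total -12.84
now slide x,y total (units) [ 13.49 -15.04]
at yaw slide x,y total (units) [11.69 16.48]
z units 6.85
```

View pics/o1.png

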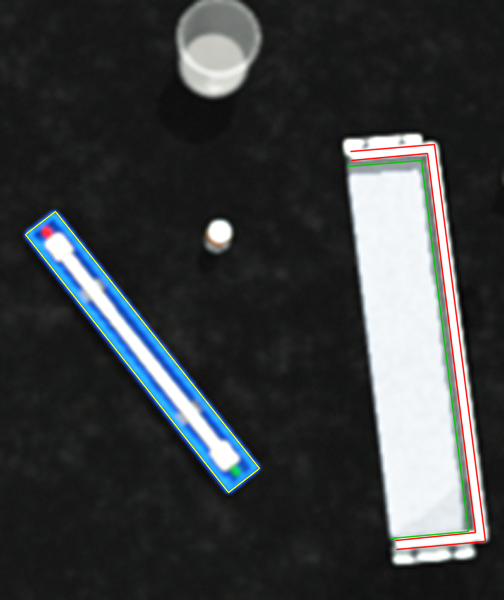

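The overlay fits: the carrier matches its given size, and the bay is within about 2 mm. Now I'll move above the start of the first push.

```bash
python3 -m jog '{"jaw":[60,60,60,60,60,60,60,60,60,60],"slide":[[0.9,-1,0],[0.9,-1,0],[0.9,-1,0],[0.9,-1,0],[0.9,-1,0],[0.9,-1,0],[0.9,-1,0],[0.9,-1,0],[0.9,-1,0],[0.9,-1,0]],"spin":[0,0,0,0,0,0,0,0,0,0]}' && python3 -m jog '{"jaw":[60,60,60,60,60,60,60,60,60,60],"slide":[[0.9,-1,0],[0.9,-1,0],[0.9,-1,0],[0.9,-1,0],[0.9,-1,0],[0,0,0],[0,0,0],[0,0,0],[0,0,0],[0,0,0]],"spin":[0,0,0,0,0,-1,-1,-1,-1,-1]}' && python3 -m jog '{"jaw":[60,60,60,60,60,60,60,60,60,60],"slide":[[0,0,0],[0,0,0],[0,0,0],[0,0,0],[0,0,0],[0,0,0],[0,0,0],[0,0,0],[0,0,0],[0,0,0]],"spin":[-1,-1,-1,-1,-1,-1,-1,-0.84,0,0]}'; python3 -c "
from h import *
go(418,66,128.7,8)"
```

```text
time_s: 1.25
ee_pos: [363.2, -127.6, 214.1]
ee_rot: [180.0, -0.0, 25.9]
force: [0.5, -0.3, 0.1]
gripper_width: 60.0
gripper_force: 0.0
time_s: 2.25
ee_pos: [418.8, 64.8, 213.9]
ee_rot: [180.0, 0.0, 66.3]
force: [0.8, -0.0, 0.0]
gripper_width: 60.1
gripper_force: 0.0
time_s: 3.25
ee_pos: [418.8, 64.8, 213.9]
ee_rot: [-180.0, 0.0, 128.5]
force: [0.6, 0.2, -0.0]
gripper_width: 60.1
gripper_force: 0.0
tcp [418.8  64.8 213.9] yaw 128.5 F [ 0.6  0.2 -0. ] t 3.25 w 60.1
spin total -0.02
now slide x,y total (units) [0.05 0.  ]
at yaw slide x,y total (units) [0.05 0.  ]
z units 6.86
```

```bash
python3 -m jog '{"jaw":[60,60,60,60,60,60,60,60,60,60],"slide":[[0,0,1],[0,0,1],[0,0,1],[0,0,1],[0,0,1],[0,0,1],[0,0,0.5],[0,0,0.35],[-0.25,0,0],[-0.2,0,0]],"spin":[0,0,0,0,0,0,0,0,0,0]}' && python3 -m jog '{"jaw":[60,60,60,60,60,60,60,60,60,60],"slide":[[-0.12,0,0],[-0.12,0,0],[-0.2,-0.04,0],[-0.2,-0.04,0],[-0.2,-0.04,0],[-0.2,-0.04,0],[-0.2,-0.04,0],[-0.2,-0.04,0],[-0.2,-0.04,0],[0,0,0]],"spin":[0,0,-0.25,-0.25,-0.25,-0.25,-0.25,-0.25,-0.25,0]}'; python3 -c "
from h import *
overlay('pics/o2.png');rep()"
```

```text
time_s: 4.25
ee_pos: [428.5, 53.9, 9.0]
ee_rot: [179.9, 0.1, 128.7]
force: [-0.8, 0.1, 0.4]
gripper_width: 60.0
gripper_force: 0.0
time_s: 5.25
ee_pos: [456.1, 12.3, 9.0]
ee_rot: [180.0, 0.1, 142.6]
force: [-0.4, 0.3, -0.4]
gripper_width: 59.7
gripper_force: 0.0
carrier c [571.6 105.6] th_w 52.6 bay: A [-32.3 189.5] B [166.  403.8] size [ 40.4 186.7]
```

View pics/o2.png

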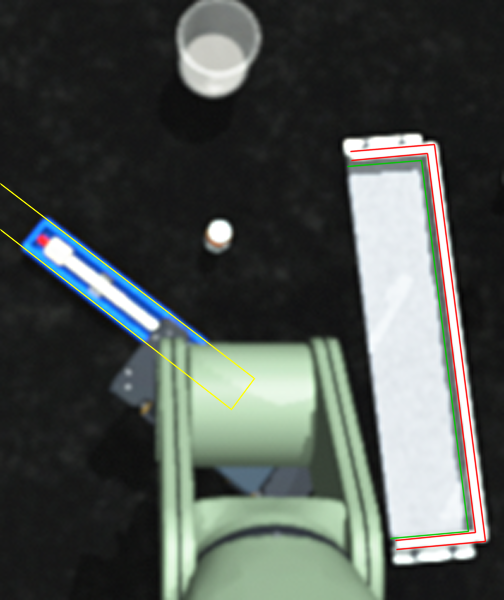

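```bash
sed -i 's/    A,B,C=w2b/    if L[1]<285: c=b-148.7*u\n    A,B,C=w2b/' h.py
python3 -m jog '{"jaw":[60,60,60,60,60,60,60,60,60,60],"slide":[[-0.2,-0.04,0],[-0.2,-0.04,0],[0,0,0],[0.5,0,0],[0.7,0,0],[0,0,-1],[0,0,-1],[0,0,-1],[0,0,-1],[0,0,-1]],"spin":[-0.25,-0.25,0,0,0,0,0,0,0,0]}'
python3 -m jog '{"jaw":[8,8,8,8,8,8,8,8,8,8],"slide":[[0,-1,0],[0,-1,0],[0,0,0],[0,0,0],[0,0,0],[0,0,0],[0,0,0],[0,0,0],[0,0,0],[0,0,0]],"spin":[1,1,1,1,1,1,1,1,1,1]}'; python3 -c "
from h import *
rep();c,a,b,L=carrier();u=(b-a)/np.linalg.norm(b-a);t=b-2.7*u+50*u;print(t);go(t[0],t[1],np.degrees(np.arctan2(u[1],u[0])),8)"
```

```text
time_s: 6.35
ee_pos: [431.9, 24.3, 159.4]
ee_rot: [-180.0, -0.0, 146.7]
force: [1.5, 0.1, 0.3]
gripper_width: 60.0
gripper_force: 0.0
time_s: 7.35
ee_pos: [395.8, -23.2, 158.1]
ee_rot: [-180.0, 0.0, 66.3]
force: [-0.7, 0.3, -0.4]
gripper_width: 8.0
gripper_force: 0.0
carrier c [542.6  58.2] th_w 56.4 bay: A [-58.5 138.7] B [125.4 365.6] size [ 40.6 297.2]
[651.0283  221.31125]
tcp [396.  -23.3 158.1] yaw 66.7 F [-0.5  0.5  0.2] t 7.45 w 7.9
spin total 1.29
now slide x,y total (units) [10.85  4.58]
at yaw slide x,y total (units) [11.5   2.57]
z units 5.0
```

```bash
python3 -m jog '{"jaw":[8,8,8,8,8,8,8,8,8,8],"slide":[[0,0,0],[0,0,0],[1,0.22,0],[1,0.22,0],[1,0.22,0],[1,0.22,0],[1,0.22,0],[1,0.22,0],[1,0.22,0],[1,0.22,0]],"spin":[0.65,0.64,0,0,0,0,0,0,0,0]}'
python3 -m jog '{"jaw":[8,8,8,8,8,8,8,8,8,8],"slide":[[1,0.22,0],[1,0.22,0],[1,0.22,0],[0.5,0.15,0],[0,0,0],[0,0,0],[0,0,0.5],[0,0,0.5],[0,0,0],[0,0,0]],"spin":[0,0,0,0,0,0,0,0,0,0]}'; python3 -c "
from h import *
rep();go(651,221.3,56.4,8)"
```

```text
time_s: 8.45
ee_pos: [574.0, 147.9, 158.1]
ee_rot: [-180.0, 0.0, 56.5]
force: [0.4, 0.1, 0.1]
gripper_width: 7.6
gripper_force: 0.0
time_s: 9.45
ee_pos: [651.8, 219.9, 128.8]
ee_rot: [-180.0, 0.0, 56.3]
force: [0.4, -0.4, 0.7]
gripper_width: 8.2
gripper_force: 0.0
carrier c [528.2  36.6] th_w 56.4 bay: A [-74.8 118.6] B [109.1 345.4] size [ 40.6 271.5]
tcp [652.4 220.1 129.4] yaw 56.3 F [-0.2  0.1  0.5] t 9.5 w 8.0
spin total -0.01
now slide x,y total (units) [ 0.01 -0.06]
at yaw slide x,y total (units) [ 0.01 -0.06]
z units 4.05
```

```bash
python3 -m jog '{"jaw":[8,8,8,8,8,8,8,8,8,8],"slide":[[0,-0.06,1],[0,0,1],[0,0,1],[0,0,0.7],[0,0,0.35],[-0.3,0,0],[-0.3,0,0],[-0.3,0,0],[-0.1,0,0],[-0.1,0,0]],"spin":[0,0,0,0,0,0,0,0,0,0]}'
python3 -m jog '{"jaw":[8,8,8,8,8,8,8,8,8,8],"slide":[[-0.1,0,0],[-0.2,0,0],[-0.25,0,0],[-0.25,0,0],[-0.25,0,0],[-0.25,0,0],[-0.25,0,0],[-0.25,0,0],[-0.25,0,0],[0,0,0]],"spin":[0,0,0,0,0,0,0,0,0,0]}'; python3 -c "
from h import *
overlay('pics/o3.png');rep();go(651,221.3,56.4,8)"
```

```text
time_s: 10.5
ee_pos: [633.0, 193.6, 8.0]
ee_rot: [179.9, -0.1, 56.3]
force: [0.5, -1.1, 0.4]
gripper_width: 8.1
gripper_force: 0.0
time_s: 11.5
ee_pos: [598.5, 142.0, 7.4]
ee_rot: [180.0, 0.0, 56.3]
force: [1.6, 1.6, 1.5]
gripper_width: 8.2
gripper_force: 1.0
carrier c [460.7 -64.8] th_w 56.3 bay: A [-151.7   24.2] B [ 32.5 250.8] size [ 40.5 211.5]
tcp [598.2 142.3   6.8] yaw 56.4 F [1.6 1.2 1.2] t 11.6 w 7.9
spin total -0.01
now slide x,y total (units) [3.17 0.01]
at yaw slide x,y total (units) [3.17 0.01]
z units -0.04
```

View pics/o3.png

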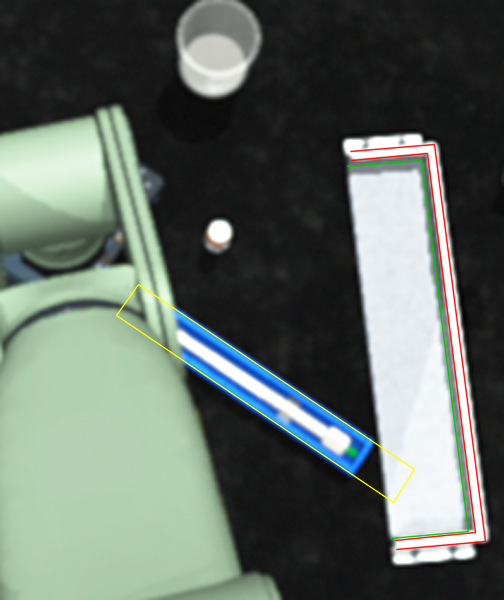

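```bash
sed -i 's/    if L\[1\]<285: c=b-148.7\*u/    if L[1]<285: c=(a+148.7*u) if FIXA else b-148.7*u/; s/^BO=/FIXA=True\nBO=/' h.py
python3 -m jog '{"jaw":[8,8,8,8,8,8,8,8,8,8],"slide":[[-0.2,0,0],[-0.25,0,0],[-0.25,0,0],[-0.25,0,0],[-0.25,0,0],[-0.25,0,0],[-0.25,0,0],[-0.25,0,0],[-0.25,0,0],[0,0,0]],"spin":[0,0,0,0,0,0,0,0,0,0]}'
python3 -m jog '{"jaw":[8,8,8,8],"slide":[[-0.2,0,0],[-0.2,0,0],[-0.2,0,0],[0,0,0]],"spin":[0,0,0,0]}'; python3 -c "
from h import *
overlay('pics/o4.png');rep();go(651,221.3,56.4,8)"
```

```text
time_s: 12.6
ee_pos: [560.7, 86.6, 6.7]
ee_rot: [-179.9, 0.1, 56.3]
force: [-0.0, 0.5, 0.1]
gripper_width: 7.8
gripper_force: 0.0
time_s: 13.0
ee_pos: [551.2, 72.1, 6.8]
ee_rot: [-180.0, 0.1, 56.3]
force: [-0.3, -0.2, -0.1]
gripper_width: 7.6
gripper_force: 0.0
carrier c [463.4 -60.7] th_w 56.0 bay: A [-149.1   28.3] B [ 36.  254.1] size [ 39.9 177.8]
tcp [551.6  72.5   6.9] yaw 56.3 F [ 0.1 -0.5 -0.9] t 13.1 w 7.6
spin total -0.01
now slide x,y total (units) [5.97 0.01]
at yaw slide x,y total (units) [5.97 0.01]
z units -0.04
```

View pics/o4.png

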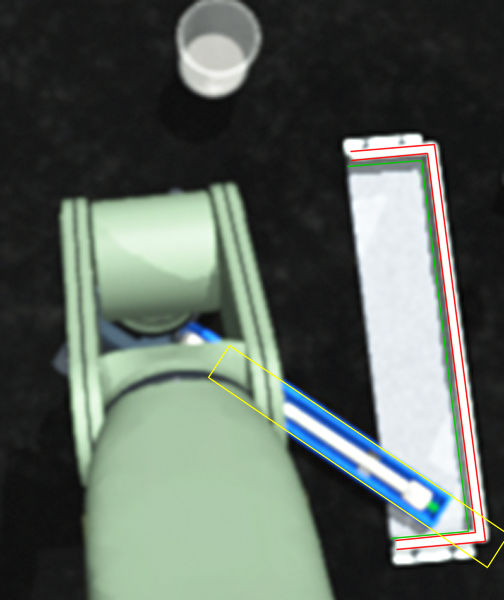

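```bash
python3 -m jog '{"jaw":[8,8,60,60,60,60,60,60,60,60],"slide":[[0.4,0,0],[0.6,0,0],[0,0,-1],[0,0,-1],[0,0,-1],[0,0,-1],[0,0,0],[0,0,0],[0,0,0],[0,0,0]],"spin":[0,0,0,0,0,-1,-1,-1,-1,-1]}'
python3 -m jog '{"jaw":[60,60,60,60,60,60,60,60],"slide":[[0,0,0],[0,0,0],[0,0,0],[0,0,0],[0,0,0],[0,0,0],[0,0,0],[0,0,0]],"spin":[-1,-1,-1,-1,-1,-1,-0.2,0]}'; python3 -c "
from h import *
rep();go(443.3,13.1,146.0,8)"
```

```text
time_s: 14.1
ee_pos: [569.7, 99.4, 127.2]
ee_rot: [179.9, -0.0, 96.7]
force: [0.5, -0.6, 0.2]
gripper_width: 59.8
gripper_force: 0.0
time_s: 14.9
ee_pos: [569.3, 98.8, 126.9]
ee_rot: [180.0, 0.0, 145.9]
force: [0.6, -0.8, 0.0]
gripper_width: 60.3
gripper_force: 0.0
carrier c [463.5 -60.7] th_w 56.5 bay: A [-148.2   27.7] B [ 35.2 254.9] size [ 40.1 201. ]
tcp [569.2  98.6 126.9] yaw 145.9 F [ 0.5  0.3 -0.3] t 14.95 w 60.0
spin total -0.02
now slide x,y total (units) [ 1.87 -4.71]
at yaw slide x,y total (units) [ 1.88 -4.71]
z units 3.96
```

```bash
python3 -m jog '{"jaw":[60,60,60,60,60,60,60,60,60,60],"slide":[[0.38,-0.94,0],[0.38,-0.94,0],[0.38,-0.94,0],[0.38,-0.94,0],[0.38,-0.94,0],[0,0,1],[0,0,1],[0,0,1],[0,0,0.6],[0,0,0.33]],"spin":[0,0,0,0,0,0,0,0,0,0]}'
python3 -m jog '{"jaw":[60,60,60,60,60,60,60,60,60],"slide":[[-0.3,0,0],[-0.3,0,0],[-0.12,0,0],[-0.12,0,0],[-0.22,0.04,0],[-0.22,0.04,0],[-0.22,0.04,0],[-0.22,0.04,0],[0,0,0]],"spin":[0,0,0,0,0.25,0.25,0.25,0.2,0]}'; python3 -c "
from h import *
rep();go(443.3,13.1,146.0,8)"
python3 -m jog '{"jaw":[60,60,60,60,60,60,60,60,60,60],"slide":[[0.4,0,0],[0.6,0,0],[0,0,-1],[0,0,-1],[0,0,-1],[0,0,-1],[0,0,0],[0,0,0],[0,0,0],[0,0,0]],"spin":[0,0,0,0,0,1,1,1,1,1]}'
python3 -m jog '{"jaw":[8,8,8,8,8,8,8,8],"slide":[[0,0,0],[0,0,0],[0,0,0],[0,0,0],[0,0,0],[0,0,0],[0,0,0],[0,0,0]],"spin":[1,1,1,1,1,1,0.25,0]}'
python3 -c "
from h import *
im=env.grab_frame('top')[:,:,::-1];cv2.imwrite('pics/raw.png',im)
rep();c,a,b,L=carrier(im);u=(b-a)/np.linalg.norm(b-a);c=a+148.7*u if L[1]<285 else c;t=c+196*u;print(t,w2b(t));go(t[0],t[1],np.degrees(np.arctan2(u[1],u[0])),8)"
```

```text
time_s: 15.95
ee_pos: [442.0, 13.1, 7.7]
ee_rot: [-179.9, -0.1, 145.9]
force: [-0.1, 0.5, 0.8]
gripper_width: 60.1
gripper_force: 0.0
time_s: 16.85
ee_pos: [488.9, -13.9, 9.0]
ee_rot: [179.9, 0.1, 138.3]
force: [0.2, -0.0, 0.6]
gripper_width: 60.2
gripper_force: 0.0
carrier c [ 519.6 -171.1] th_w 3.8 bay: A [-156.9   30.1] B [135.   22.1] size [27.3 48. ]
tcp [488.7 -13.7   9. ] yaw 138.3 F [-0.2  0.5  0.3] t 16.9 w 60.1
spin total -0.96
now slide x,y total (units) [ 1.73 -0.34]
at yaw slide x,y total (units) [ 1.76 -0.1 ]
z units 0.03
time_s: 17.9
ee_pos: [464.3, 7.1, 129.0]
ee_rot: [180.0, 0.0, 98.0]
force: [0.3, 0.8, 0.3]
gripper_width: 60.2
gripper_force: 0.0
time_s: 18.7
ee_pos: [464.4, 7.1, 128.9]
ee_rot: [180.0, 0.0, 48.4]
force: [0.1, -0.0, -0.2]
gripper_width: 8.3
gripper_force: 0.0
carrier c [480.2 -73.6] th_w 47.9 bay: A [-148.6   28.1] B [ 66.5 225.5] size [34.4 54.6]
[611.4629   71.89787] [[103.3260865  259.32492239]]
tcp [464.5   7.  128.9] yaw 48.4 F [ 0.2 -0.1  0.1] t 18.8 w 8.0
spin total 0.06
now slide x,y total (units) [4.87 2.23]
at yaw slide x,y total (units) [4.89 2.19]
z units 4.03
```

```bash
python3 -m jog '{"jaw":[8,8,8,8,8,8],"slide":[[0.97,0.44,0],[0.97,0.44,0],[0.97,0.44,0],[0.97,0.44,0],[0.97,0.44,0],[0,0,0]],"spin":[0,0,0,0,0,0]}'; python3 -c "
from h import *
overlay('pics/o5.png');rep();c,a,b,L=carrier();u=(b-a)/np.linalg.norm(b-a);c=a+148.7*u if L[1]<285 else c;t=c+196*u;print(t,w2b(t));go(t[0],t[1],np.degrees(np.arctan2(u[1],u[0])),8)"
```

```text
time_s: 19.4
ee_pos: [614.3, 73.3, 128.5]
ee_rot: [179.9, -0.1, 48.5]
force: [-0.6, -0.8, 0.2]
gripper_width: 7.7
gripper_force: 0.0
carrier c [481.8 -74.2] th_w 47.9 bay: A [-147.1   27.4] B [ 68.1 224.7] size [ 39.8 170.6]
[613.18085  71.22843] [[104.97341871 258.49677818]]
tcp [610.   71.5 128.5] yaw 48.4 F [-0.6  1.5 -1. ] t 19.55 w 7.9
spin total 0.06
now slide x,y total (units) [0.06 0.09]
at yaw slide x,y total (units) [0.06 0.08]
z units 4.02
```

View pics/o5.png

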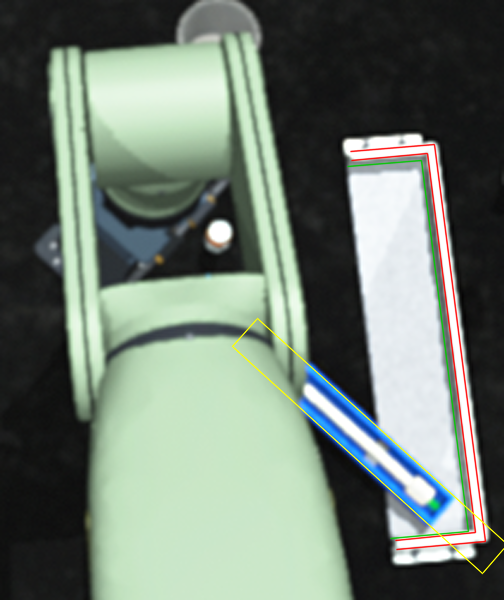

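```bash
python3 -m jog '{"jaw":[8,8,8,8,8,8,8],"slide":[[0,0.08,1],[0,0,1],[0,0,1],[0,0,0.65],[0,0,0.35],[-0.4,0,0],[-0.4,0,0]],"spin":[0,0,0,0,0,0,0]}'
python3 -m jog '{"jaw":[8,8,8,8,8,8],"slide":[[-0.15,0,0],[-0.1,0,0],[-0.12,0,0],[-0.12,0,0],[-0.12,0,0],[0,0,0]],"spin":[0,0,0,0,0,0]}';python3 -c "
from h import *
rep()"
python3 -m jog '{"jaw":[8,8,60,60,60,60,60,60,60,60],"slide":[[0.4,0,0],[0.6,0,0],[0,0,-1],[0,0,-1],[0,0,-1],[0,0,-1],[0,0,0],[0,0,0],[0,0,0],[0,0,0]],"spin":[0,0,0,0,0,-1,-1,-1,-1,-1]}'
python3 -m jog '{"jaw":[60,60,60,60,60,60,60,60],"slide":[[0,0,0],[0,0,0],[0,0,0],[0,0,0],[0,0,0],[0,0,0],[0,0,0],[0,0,0]],"spin":[-1,-1,-1,-1,-1,-1,-0.25,0]}'
python3 -c "
from h import *
rep();c,a,b,L=carrier();u=(b-a)/np.linalg.norm(b-a);c=a+148.7*u if L[1]<285 else c;t=c+50*u+58*np.array([-u[1],u[0]]);print(t,w2b(t));go(t[0],t[1],np.degrees(np.arctan2(u[1],u[0]))+90,8)"
```

```text
time_s: 20.25
ee_pos: [596.4, 51.3, 9.9]
ee_rot: [180.0, -0.0, 48.4]
force: [-0.8, 0.8, 0.3]
gripper_width: 7.9
gripper_force: 0.0
time_s: 20.85
ee_pos: [585.7, 38.5, 9.7]
ee_rot: [179.9, -0.1, 48.3]
force: [1.6, 1.8, 1.7]
gripper_width: 7.7
gripper_force: 1.5
carrier c [479.4 -79.6] th_w 46.2 bay: A [-152.9   25.5] B [ 68.1 216.4] size [ 38.6 145.3]
time_s: 21.9
ee_pos: [604.0, 61.1, 128.3]
ee_rot: [-179.8, 0.1, 88.7]
force: [-0.9, -0.6, 0.4]
gripper_width: 60.2
gripper_force: 0.0
time_s: 22.7
ee_pos: [604.1, 61.1, 128.2]
ee_rot: [-179.9, -0.1, 138.4]
force: [-0.1, -0.2, 0.1]
gripper_width: 59.5
gripper_force: 0.0
carrier c [479.1 -79.3] th_w 46.2 bay: A [-153.2   25.8] B [ 67.8 216.7] size [ 39.5 155.7]
[471.69684    -3.1451874] [[-42.88185489 197.76805328]]
tcp [604.3  61.  128.5] yaw 138.3 F [ 0.5  0.4 -0.1] t 22.8 w 60.0
spin total 0.26
now slide x,y total (units) [ 1.88 -4.54]
at yaw slide x,y total (units) [ 1.71 -4.6 ]
z units 4.02
```

```bash
python3 -m jog '{"jaw":[60,60,60,60,60,60,60,60,60,60],"slide":[[0.376,-0.908,0],[0.376,-0.908,0],[0.376,-0.908,0],[0.376,-0.908,0],[0.376,-0.908,0],[0,0,1],[0,0,1],[0,0,1],[0,0,0.65],[0,0,0.33]],"spin":[0.26,0,0,0,0,0,0,0,0,0]}'
python3 -m jog '{"jaw":[60,60,60,60,60,60,60,60,60,60],"slide":[[-0.3,0,0],[-0.3,0,0],[-0.12,0,0],[-0.1,0,0],[-0.2,0.04,0],[-0.22,0.04,0],[-0.22,0.04,0],[-0.22,0.04,0],[-0.22,0.04,0],[0,0,0]],"spin":[0,0,0,0,0.2,0.25,0.25,0.25,0.25,0]}'; python3 -c "
from h import *
overlay('pics/o6.png');rep();go(443.3,13.1,146.0,8)"
```

```text
time_s: 23.8
ee_pos: [469.0, 0.5, 8.0]
ee_rot: [-179.9, -0.1, 136.2]
force: [-1.5, 0.2, 0.7]
gripper_width: 59.9
gripper_force: 0.0
time_s: 24.8
ee_pos: [515.7, -37.3, 9.7]
ee_rot: [179.9, 0.1, 126.6]
force: [-0.4, 0.6, -0.7]
gripper_width: 59.7
gripper_force: 0.0
carrier c [ 495.5 -261.6] th_w -89.6 bay: A [-30.7  83.7] B [ -56.3 -207.2] size [6.4 6.4]
tcp [514.8 -36.9   9.5] yaw 126.6 F [ 0.9 -0.5  0.2] t 24.9 w 59.7
spin total -2.42
now slide x,y total (units) [ 2.76 -0.92]
at yaw slide x,y total (units) [2.91 0.05]
z units 0.05
```

View pics/o6.png

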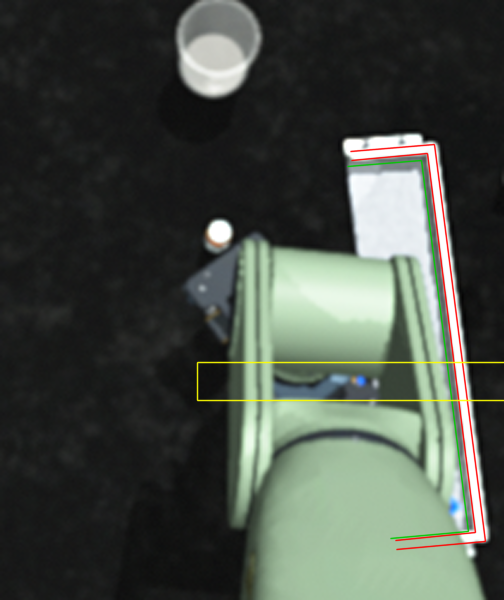

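```bash
python3 -c "
from h import *
crop('scene',270,170,510,320,3.2,'pics/s1.png')"
```

```text
(no output)
```

View pics/s1.png

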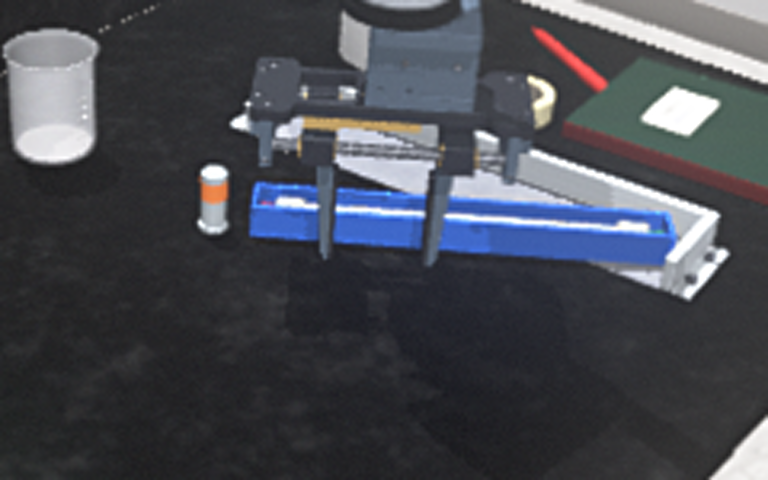

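The carrier is flat on the worktop. End_b's corner is at crop pixel (250,235), just clear of the post, whose foot is at (212,230), and end_a is inside the bay. I'll continue the swing.

```bash
python3 -m jog '{"jaw":[60,60,60,60,60,60],"slide":[[-0.2,0.04,0],[-0.22,0.04,0],[-0.22,0.04,0],[-0.22,0.04,0],[-0.22,0.04,0],[0,0,0]],"spin":[0.22,0.25,0.25,0.25,0.25,0]}'; python3 -c "
from h import *
f=lambda L:[(270+a/3.2,170+b/3.2) for a,b in L]
print('old',w2b(ray('scene',f([(250,235),(670,265)]),0)[:,:2]),w2b(ray('scene',f([(212,232)]),0)[:,:2]))
s=env.state();print(s['ee_pos'],s['ee_rot'],w2b(s['ee_pos'][:2]));rep()
crop('scene',270,170,510,320,3.2,'pics/s2.png')"
```

```text
time_s: 25.55
ee_pos: [537.7, -61.2, 9.7]
ee_rot: [180.0, 0.1, 116.8]
force: [0.3, -0.6, 0.2]
gripper_width: 59.8
gripper_force: 0.0
old [[  82.85896185  187.48115951]
 [-165.61009966   34.5253254 ]] [[106.09486358 201.35571014]]
[537.7492799  -61.24576716   9.68514277] [1.79953165e+02 5.70772669e-02 1.16801290e+02] [[ 17.40969599 133.70924206]]Traceback (most recent call last):
  File "<string>", line 5, in <module>
    s=env.state();print(s['ee_pos'],s['ee_rot'],w2b(s['ee_pos'][:2]));rep()
                                                                      ~~~^^
  File "h.py", line 53, in rep
    c,a,b,L=carrier();u=(b-a)/np.linalg.norm(b-a)
            ~~~~~~~^^
  File "h.py", line 22, in carrier
    k,l,st,_=cv2.connectedComponentsWithStats(m);i=1+np.argmax(st[1:,4])
                                                     ~~~~~~~~~^^^^^^^^^^
    return _wrapfunc(a, 'argmax', axis=axis, out=out, **kwds)
    return bound(*args, **kwds)
ValueError: attempt to get argmax of an empty sequence
```

```bash
python3 -m jog '{"jaw":[60,60,60,60,60,60,60,60,60,60],"slide":[[-0.2,0.04,0],[-0.22,0.04,0],[-0.22,0.04,0],[-0.22,0.04,0],[-0.22,0.04,0],[-0.22,0.04,0],[-0.22,0.04,0],[-0.22,0.04,0],[-0.22,0.04,0],[0,0,0]],"spin":[0.22,0.25,0.25,0.25,0.25,0.25,0.25,0.25,0.25,0]}'; python3 -c "
from h import *
s=env.state();print(s['force'],s['ee_rot'],w2b(s['ee_pos'][:2]))
crop('scene',270,170,510,320,3.2,'pics/s2.png')"
```

```text
time_s: 26.6
ee_pos: [566.6, -113.3, 9.7]
ee_rot: [180.0, 0.0, 99.0]
force: [0.5, 0.3, 0.7]
gripper_width: 59.9
gripper_force: 0.0
[0.5086247  0.25515317 0.74800616] [1.79958962e+02 4.75245942e-02 9.90412032e+01] [[41.24110502 79.20262756]]
```

View pics/s2.png

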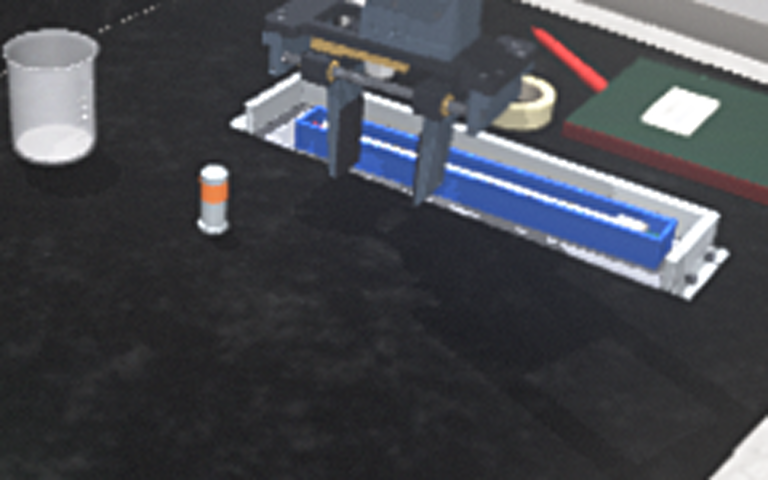

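```bash
python3 -m jog '{"jaw":[60,60,60,60,60,60,60,60,60,60],"slide":[[0.4,0,0],[0,-0.8,0],[0,-0.8,0],[-0.3,0,0],[-0.2,0,0],[-0.2,0,0],[-0.2,0,0],[-0.2,0,0],[-0.15,0,0],[0,0,0]],"spin":[0,0.45,0,0,0,0,0,0,0,0]}'; python3 -c "
from h import *
s=env.state();print(s['force'],s['ee_rot'],w2b(s['ee_pos'][:2]))"
python3 -m jog '{"jaw":[60,60,60],"slide":[[-0.04,0,0],[-0.04,0,0],[0,0,0]],"spin":[0,0,0]}'
```

```text
time_s: 27.65
ee_pos: [520.8, -144.6, 9.8]
ee_rot: [179.9, 0.0, 95.5]
force: [1.1, 1.7, 0.3]
gripper_width: 60.0
gripper_force: 0.6
[1.08949267 1.71896506 0.3232037 ] [1.79941035e+02 4.89386562e-02 9.55172500e+01] [[-7.29318692 52.32988283]]
time_s: 27.95
ee_pos: [520.6, -146.2, 9.7]
ee_rot: [180.0, 0.0, 95.5]
force: [0.7, 4.3, 1.7]
gripper_width: 60.2
gripper_force: 1.6
```

```bash
for i in 1 2; do python3 -m jog '{"jaw":[60,60,60],"slide":[[-0.03,0,0],[-0.03,0,0],[0,0,0]],"spin":[0,0,0]}' | grep -E "ee_pos|^force"; done
```

```text
ee_pos: [520.6, -146.7, 9.7]
force: [1.7, 8.1, 3.7]
ee_pos: [520.6, -146.8, 9.7]
force: [2.1, 14.9, 4.7]
```

The force has risen to 15 N with no more travel, so the carrier is against the back wall. Drawing clear to check.

```bash
python3 -m jog '{"jaw":[60,60,60,60,60,60,60,60,60,60],"slide":[[0.1,0,0],[0.4,0,0],[0.6,0,0],[0,0,-1],[0,0,-1],[0,0,-1],[0,0,-1],[0,0,-1],[0.9,0,0],[0.9,0,0]],"spin":[0,0,0,0,0,0,0,0,0,0]}'
python3 -m jog '{"jaw":[60,60,60,60,60,60,60,60],"slide":[[1,0,0],[1,0,0],[1,0,0],[1,0,0],[1,0,0],[1,-0.3,0],[1,-0.3,0],[0,0,0]],"spin":[0,0,0,0,0,0,0,0]}'; python3 -c "
from h import *
overlay('pics/o7.png')
rep()"
```

```text
time_s: 29.55
ee_pos: [512.4, -63.3, 160.5]
ee_rot: [179.9, 0.1, 95.4]
force: [1.0, -0.0, -0.9]
gripper_width: 59.9
gripper_force: 0.0
time_s: 30.35
ee_pos: [472.4, 146.2, 159.2]
ee_rot: [-179.9, 0.0, 95.8]
force: [-0.2, -0.7, 0.1]
gripper_width: 59.8
gripper_force: 0.0
carrier c [ 518.9 -178.8] th_w 5.5 bay: A [-158.4   18.1] B [133.6  18.7] size [ 36.1 292.5]
```

View pics/o7.png

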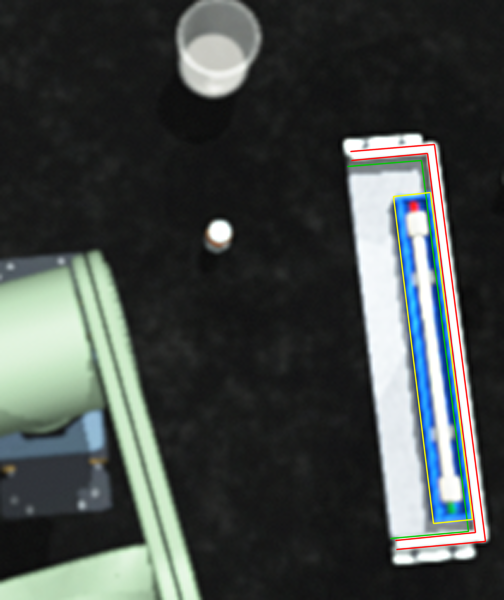

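The carrier lies along the back wall: its yellow outline runs from (412,195) to (452,522), beside the wall's inner edge at both ends and parallel to it within about 0.1°. The post and beaker haven't moved, and the hand is clear.

```bash
python3 -c "
from workcell import env
print(env.job_done())"
```

```text
the job is handed in; nothing more can be done
None
```

The carrier is parked flush along the bay's back wall: end_a went in first, then end_b swung in past the post, by pushing only. The hand is clear, and the job was handed in at about 30 s.

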